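# Open the painting stand and find the cap's blind hole

## Robot

A 6-joint arm with a two-finger parallel gripper is mounted at the origin on the work surface. World frame = base frame: x ahead of the robot, y to its left, z up, the work surface at z = 0. Lengths are in mm, angles in rad, forces in N, time in s.
With the tool pointing down it reaches from about 300 to 775 mm from the base axis. Payload 14.6 kg.
Tool frame: the origin (TCP) lies midway between the tips of the shut fingers; the grasp point (between the pads) lies 19 mm behind it (manip.hold_point_z is the distance from the TCP to the grasp point, in mm); z points along the fingers, y is the direction in which the jaws open and shut (so a half turn about z gives the same grasp; the last joint's range is limited). The gripper opens to 94 mm and grips with 3 to 60 N. Pads are 16 mm wide; open, the fingers measure 119 mm over their backs; the gripper's body (75 mm by 177 mm) begins 78 mm behind the grasp point.
Start: joints at [-1.171, 0.3, 1.521, -0, 1.321, -0.067], TCP at [247.509, -491.15, 205.446] pointing down, gripper open.
Joint ranges: [-3.03, 3.03], [-0.79, 2.21], [0.23, 2.52], [-1.04, 4.18], [0, 3.07], [-2.55, 2.55]. Speed limits (rad/s): [2.22, 2.22, 2.57, 3.14, 3.14, 3.14].

## Interface

Orientations are given as [roll, pitch, yaw] about the fixed x, y, z axes, in that order (R = Rz(yaw) Ry(pitch) Rx(roll)).
In Python, from cell import manip gives the robot as it stands.
- The arm moves only by the shell command python3 -m crank 'ROWS' [OPENING] [FORCE]. ROWS is JSON, a list of rows, each an object with "offset": the shift along the world's x, y, z in m, a list of three; "spin": the turn about the world's z in degrees. In form: [{"offset": [dx, dy, dz], "spin": spin}, ...]. A call has exactly 8 rows; each row is the pose to reach, as a shift and turn from the pose measured when the call began; what a row does not reach only later rows make up. A row lasts 1/12 s, in which the tool goes at most 41.7 mm and 7.16 degrees, less where a joint would pass 70% of its speed; a pose out of reach is approached as far as the arm can. A call with a gripper value outside its range is refused whole. OPENING is the opening, from 0 (shut) to 1 (fully open), set as the call begins (- or left out, the last holds). The fingers move at their own pace and stop on an object; FORCE is the grip in N (left out, the last holds). Time passes only in rows, so rows that repeat a pose let the fingers close, or fill a call up. It gives the time, the measured TCP pose, the force and the opening at its end, in the units of the state.
- manip.read_state(): the state, without advancing time (a new reading comes with each control period).
- manip.camera(name): name is "side" or "top" or "wrist"; returns a dict with "pixels" (400x640x3 uint8, red, green, blue), "fx", "fy", "cx", "cy" (pixels), "extrinsics" (4x4, takes a point from world to camera coordinates); the wrist camera has in their place "hand_eye" (4x4, takes a point from camera to tool coordinates, whose origin is the TCP and whose axes are the flange's). Camera axes: x right, y down, z forward; pixel columns grow to the right and rows downward; lengths in mm; the calibration is good to about 2 mm. A picture is of the moment at which its call begins: read the wrist's pose just before it. There is no depth.
- manip.sign_off(): hands the job in, once; it reports no verdict.
Trained networks look in a picture, given as the dict that the camera call returned (one of the last four; its "shot" number tells which), for a name from the list of things; names that differ only in an ending like _2 or _b are one class to them, and where a whole thing is asked for, a point or a joint stands for the part that bears it (a point fixed in the world has none). Each returns a list of dicts, best first, with "conf" (0 to 1); they miss things now and then, are a little off and sometimes report something else, mostly with a low value. They report only what shows in the picture. A call takes as long as a camera call. They do not tell look-alikes from the thing itself.
- manip.search_frame(picture, name): "location" ([x, y, z] in mm, in world coordinates, good to about 4 mm: the middle of the surface that is visible of it).
- manip.masks_of(picture, name): "mask" (400x640 bool, what is visible of it).
The state is a dict: "clock": time; "joints": joint angles; "qd": joint speeds; "effort": joint torques, N m; "eef_pos": TCP position; "eef_rot": TCP orientation; "wrist_force": force on the tool from outside, world axes, zero at the start; "moment": the same for the moment, N m; "finger_gap": finger opening in mm.
Only numpy, scipy, OpenCV 4.12 (cv2) and the standard library are available. Lean on these libraries where they do the work, as an engineer would, in place of code of your own. Each camera call takes 0.05 s, during which the arm holds its last target. There are 200 camera calls.

## Task

Throw the orange-knobbed lever of the painting stand round into the green-marked notch, so that its bar swings off the bronze octagonal cap beneath it, and leave it there. Then pick up that cap, find which of its two ends has the blind mounting hole, turn it so that the hole points straight up, and finish while holding it still in the gripper like that, its middle at least 15 cm above the bench and touching nothing else. Leave the other cap on its own pedestal, and do not disturb the paint bottles, the gold pot, the black dome or the bronze ring.

Things in the scene. Friction and masses are not known exactly. Their poses are not given: they have to be found in the camera images.
- lever (a joint): Lever angle (rad) about its upright pivot, counter-clockwise from above, range -0.25 to 1.70. Near 0 (red mark) its steel bar blocks the cap, 6 mm above it; at 1.30 the handle is over the green mark, in the notch between two small dark teeth, the bar clear. No click, no stop: it turns on past the notch and stays where left (friction 0.1 N m). Within 0.1 of 1.30 is in the notch.
- knob_center (a point): Middle of the orange upright round knob on the lever's handle: 22 mm diameter, 45 mm tall, reaching 22 mm above and below this point; the handle bar is directly below it. It is rigid with the lever, 75 mm from the pivot, opposite the 180 mm bar, and moves on a level circle.
- lever_pivot (a point): Point on the lever's upright pivot axis, 77 mm above the bench (the knob's middle is 32 mm higher), 160 mm from the pedestal under the bar. z is up; its axes are the stand's: at lever value 0 the knob lies in +y from here and the bar in -y, over the pedestal; at 1.57 the knob lies in -x.
- cap_a_center (a point): Centre of one of two like bronze caps: loose octagonal prism with gold bands, 60 mm long, 40 mm across flats, 0.08-0.17 kg, lying level on a flat, two flats upright at its sides. x axis: along the prism, out of the end with the hole (20 mm wide, 40 mm deep); the other end is plain. Hole up = x axis up. At the start the hole faces left or right (seen from the robot), within about 35 degrees.
- cap_b_center (a point): Centre of the other cap: same size, look and axes (x axis out of the end with the hole). Either cap may be the one under the bar (the one to pick up); the other lies on the spare pedestal.
- cap_a: The first cap; origin in the middle of its underside as it first lies, 20 mm below its centre.
- cap_b: The second cap; origin likewise.
- pedestal_top (a point): Centre of the top of the pedestal under the lever's bar, where the cap to be picked up lies: round, 36 mm across, 30 mm above the bench (22 mm above the foot plate). Cap centres start within 5 mm of the pedestals' axes, 20 mm above their tops.
- spare_top (a point): Centre of the top of the spare pedestal, a like one 140 mm from the first on the side away from the lever's post. The cap on it stays there.
- stand: The fixed painting stand with its lever: grey foot plate 190 x 450 x 8 mm, two padded pedestals in a row (origin under the first, at bench level), post, and pale quadrant plate 60 to 66 mm high under the lever's handle, with red and green marks. Its +y points from the pedestals to the lever's post.
- paint_red_center (a point): Centre of a loose red paint bottle, 34 mm diameter, 75 mm tall. Leave alone.
- paint_white_center (a point): Centre of a loose white paint bottle, 34 mm diameter, 75 mm tall. Leave alone.
- gold_pot_center (a point): Centre of a loose small gold paint pot with white lid, 44 mm diameter, 34 mm tall. Leave alone.
- dome_center (a point): Centre of a loose black domed ornament, 64 mm diameter, 30 mm tall. Leave alone.
- bezel_center (a point): Centre of a loose flat bronze ring, 70 mm diameter, 10 mm thick. Leave alone.
Things that resemble listed ones, but are neither listed nor needed, are in the scene too. Leave any purple look-alike of the cap_a alone.

How it is judged (in metres and radians):
On the way, in this order (a step that is already met when the one before it is completed fails the run):
1. the lever is thrown into the green notch while both caps still lie on their pedestals (value of joint lever between 1.18 and 1.42 rad and ((horizontal distance between cap_a_center and pedestal_top below 0.02 m and height (world z) of cap_a_center between 0.04 and 0.06 m and horizontal distance between cap_b_center and spare_top below 0.02 m and height (world z) of cap_b_center between 0.04 and 0.06 m) or (horizontal distance between cap_b_center and pedestal_top below 0.02 m and height (world z) of cap_b_center between 0.04 and 0.06 m and horizontal distance between cap_a_center and spare_top below 0.02 m and height (world z) of cap_a_center between 0.04 and 0.06 m))), for 0.3 s.
2. the cap from under the bar is lifted in the gripper, the other one still on its pedestal (((height (world z) of cap_a_center above 0.08 m and contact force between cap_a and the fingers above 0.8 N and contact force between cap_a and stand below 0.1 N and horizontal distance between cap_b_center and spare_top below 0.02 m and height (world z) of cap_b_center between 0.04 and 0.06 m) or (height (world z) of cap_b_center above 0.08 m and contact force between cap_b and the fingers above 0.8 N and contact force between cap_b and stand below 0.1 N and horizontal distance between cap_a_center and spare_top below 0.02 m and height (world z) of cap_a_center between 0.04 and 0.06 m))), for 0.1 s.
At the end, for the whole second after the job is handed in: The lever rests in the green notch (1.18 to 1.42 rad), the other cap lies on the spare pedestal, and the gripper holds still the cap that lay under the bar, its centre more than 0.14 m above the bench, its hole upward within 0.22 rad of vertical, touching neither stand, lever nor the other cap (value of joint lever between 1.18 and 1.42 rad and ((height (world z) of cap_a_center above 0.14 m and contact force between cap_a and the fingers above 0.8 N and contact force between cap_a and stand below 0.1 N and horizontal distance between cap_b_center and spare_top below 0.02 m and height (world z) of cap_b_center between 0.04 and 0.06 m and angle between cap_a_center's own x axis and vertical below 0.22 rad and contact force between cap_a and cap_b below 0.1 N and linear speed of cap_a below 0.03 m/s and angular speed of cap_a below 0.3 rad/s) or (height (world z) of cap_b_center above 0.14 m and contact force between cap_b and the fingers above 0.8 N and contact force between cap_b and stand below 0.1 N and horizontal distance between cap_a_center and spare_top below 0.02 m and height (world z) of cap_a_center between 0.04 and 0.06 m and angle between cap_b_center's own x axis and vertical below 0.22 rad and contact force between cap_b and cap_a below 0.1 N and linear speed of cap_b below 0.03 m/s and angular speed of cap_b below 0.3 rad/s))); the arm keeps its last pose, push and grip.
It fails at once if the red paint bottle is disturbed (moved over 25 mm or tipped) (distance of paint_red_center from where it was at the start of the episode above 0.025 m or angle between paint_red_center's own z axis and vertical above 0.5 rad).
It fails at once if the white paint bottle is disturbed (moved over 25 mm or tipped) (distance of paint_white_center from where it was at the start of the episode above 0.025 m or angle between paint_white_center's own z axis and vertical above 0.5 rad).
It fails at once if the gold paint pot is disturbed (moved over 25 mm or tipped) (distance of gold_pot_center from where it was at the start of the episode above 0.025 m or angle between gold_pot_center's own z axis and vertical above 0.5 rad).
It fails at once if the black dome is disturbed (moved over 25 mm or tipped) (distance of dome_center from where it was at the start of the episode above 0.025 m or angle between dome_center's own z axis and vertical above 0.5 rad).
It fails at once if the bronze ring is disturbed (moved over 25 mm or tipped) (distance of bezel_center from where it was at the start of the episode above 0.025 m or angle between bezel_center's own z axis and vertical above 0.5 rad).
It also fails if it takes over 51 s, if anything falls off the work surface, if the arm or the gripper's body presses on something with over 40 N, if the wrist force passes 120 N, or if a joint passes its speed limit or range.

## Working session

There is one attempt and no reset: what is moved stays moved. The work goes in short steps, Python scripts to look and compute and a shell command to move; the robot and the scene stay as the last step left them, time stands still between calls to the robot, and variables do not carry over. Pictures are saved under pics/ and viewed, about 8 in all and at most 12, crops included, and the job is handed in when it is done.

```bash
mkdir -p pics
cat > h.py <<'E'
import numpy as np, cv2
from cell import manip
from scipy.spatial.transform import Rotation as R
NAMES=["cap_a_center","knob_center","lever_pivot","stand","paint_red_center","paint_white_center","gold_pot_center","dome_center","bezel_center"]
def save(p,f,crop=None,s=1):
    im=p["pixels"][...,::-1]
    if crop: im=im[crop[1]:crop[3],crop[0]:crop[2]]
    cv2.imwrite("pics/"+f,cv2.resize(im,None,fx=s,fy=s,interpolation=cv2.INTER_CUBIC))
def ext(p,st=None):
    if "extrinsics" in p: return np.array(p["extrinsics"])
    T=np.eye(4);T[:3,:3]=R.from_euler("xyz",st["eef_rot"]).as_matrix();T[:3,3]=st["eef_pos"]
    return np.linalg.inv(T@np.array(p["hand_eye"]))
def proj(p,X,st=None):
    c=ext(p,st)@np.append(X,1); return [round(p["fx"]*c[0]/c[2]+p["cx"]),round(p["fy"]*c[1]/c[2]+p["cy"])]
def ray(p,u,v,z,st=None):
    E=ext(p,st);d=E[:3,:3].T@[(u-p["cx"])/p["fx"],(v-p["cy"])/p["fy"],1];o=-E[:3,:3].T@E[:3,3]
    return np.round(o+d*(z-o[2])/d[2],1)
E
python3 - <<'E'
from h import *
print(manip.read_state(), manip.hold_point_z)
for c in ["top","side"]:
    p=manip.camera(c); save(p,c+"0.png")
    for n in NAMES:
        print(c,n,[(np.round(d["location"]).tolist(),round(d["conf"],2),proj(p,d["location"])) for d in manip.search_frame(p,n)])
E
```

```text
{'clock': 0.0, 'joints': array([-1.17057427e+00,  3.00452840e-01,  1.52161114e+00,  2.40867322e-06,
        1.32065394e+00, -6.66131792e-02]), 'qd': array([ 0.00121881, -0.00023143, -0.00169573, -0.00018293, -0.0035308 ,
        0.00097432]), 'effort': array([-4.19859134e-03, -5.31813276e+01, -3.52743816e+01,  7.06927897e-02,
        2.44660873e-02, -1.15788298e-04]), 'eef_pos': array([ 247.42309256, -490.9099135 ,  204.88362044]), 'eef_rot': array([-3.14047004e+00, -7.72296860e-05,  4.66834599e-01]), 'wrist_force': array([-0.05844395, -0.88123841, -0.31247787]), 'moment': array([ 6.61242184e-05,  2.79485631e-02, -2.22182497e-02]), 'finger_gap': 93.97334244634254} 18.8
top cap_a_center [([736.0, 121.0, 37.0], 0.7, [280, 152])]
top knob_center [([563.0, 119.0, 87.0], 0.94, [280, 205]), ([547.0, 54.0, 8.0], 0.65, [302, 210])]
top lever_pivot [([548.0, 54.0, 7.0], 0.7, [302, 210])]
top stand [([548.0, 53.0, 8.0], 0.93, [302, 210]), ([570.0, -5.0, 68.0], 0.23, [320, 202])]
top paint_red_center []
top paint_white_center [([601.0, 398.0, 46.0], 0.44, [195, 196])]
top gold_pot_center [([437.0, -128.0, 32.0], 0.56, [359, 242])]
top dome_center [([716.0, -4.0, 17.0], 0.79, [318, 158])]
top bezel_center [([603.0, -475.0, 10.0], 0.75, [461, 189])]
side cap_a_center [([558.0, 20.0, 57.0], 0.46, [324, 223])]
side knob_center [([555.0, 150.0, 86.0], 0.91, [295, 242])]
side lever_pivot [([531.0, 88.0, 7.0], 0.95, [316, 253])]
side stand [([531.0, 89.0, 11.0], 0.64, [316, 252])]
side paint_red_center [([447.0, 426.0, 44.0], 0.77, [252, 344]), ([574.0, -127.0, 62.0], 0.38, [350, 193])]
side paint_white_center [([594.0, 409.0, 46.0], 0.69, [214, 306]), ([556.0, 149.0, 88.0], 0.61, [295, 242]), ([533.0, 92.0, 9.0], 0.37, [315, 253])]
side gold_pot_center [([431.0, -126.0, 30.0], 0.49, [388, 222])]
side dome_center []
side bezel_center [([602.0, -480.0, 11.0], 0.46, [402, 151])]
```

View pics/top0.png

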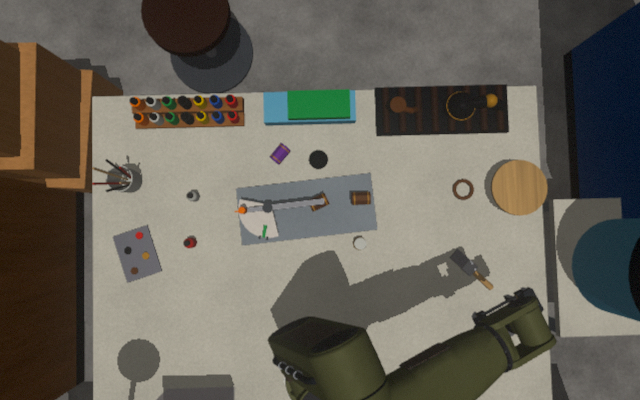

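View pics/side0.png

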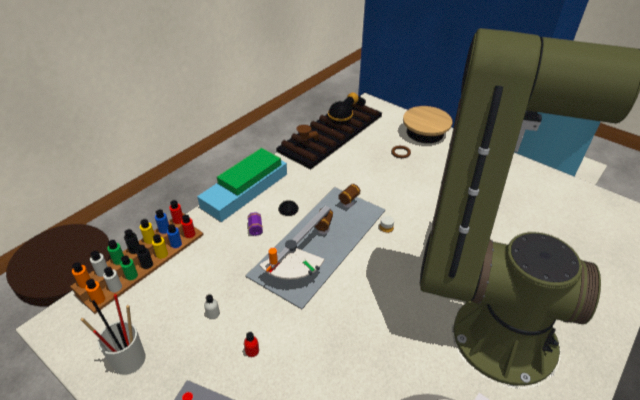

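Run:
```python
from h import *
p=manip.camera("top"); save(p,"top1.png",(225,140,385,260),5)
for n,u,v,z in [("knob",241,210,120),("pivot",267,207,85),("cap1",318,201,65),("cap2",360,198,65),("green",265,232,66),("dome",318,159,20),("pot",359,243,30),("purple",280,153,35)]: print(n,ray(p,u,v,z))
s=manip.camera("side"); print("side knob",ray(s,273,257,109))
```

```text
knob [548.4 238.1 120. ]
pivot [556.9 161.6  85. ]
cap1 [5.725e+02 4.000e-01 6.500e+01]
cap2 [ 578.5 -134.2   65. ]
green [478.3 171.6  66. ]
dome [713.6  -3.2  20. ]
pot [ 433.8 -129.3   30. ]
purple [734.5 120.6  35. ]
side knob [550.1 238.7 109. ]
```

View pics/top1.png

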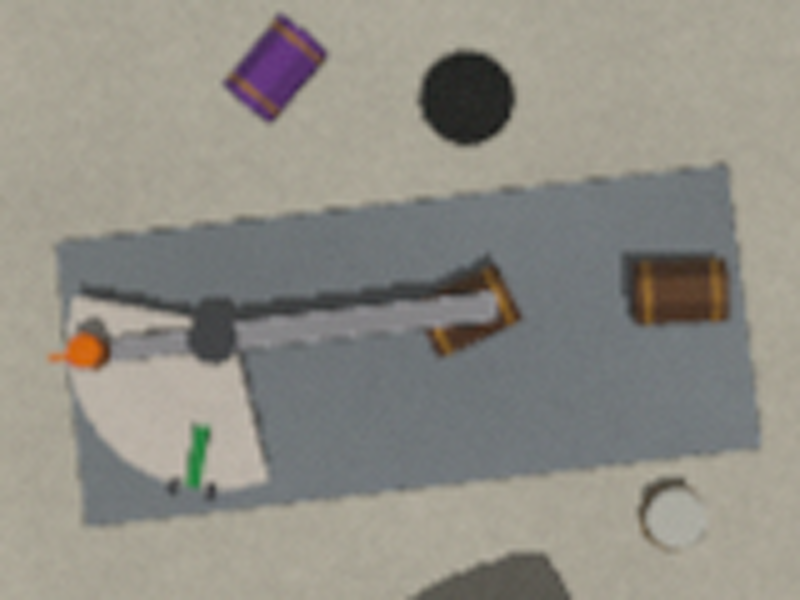

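Knob at about (549, 238), pivot (557, 162), stand yaw ≈ 5.5°; the cap to pick is the bronze one under the bar (top picture 318,201). The other bronze one (360,198) is the spare, and the purple one (280,153) is the look-alike. Moving over the knob.

```bash
python3 -m crank '[{"offset":[0.302,0.729,0],"spin":69},{"offset":[0.302,0.729,0],"spin":69},{"offset":[0.302,0.729,0],"spin":69},{"offset":[0.302,0.729,0],"spin":69},{"offset":[0.302,0.729,0],"spin":69},{"offset":[0.302,0.729,0],"spin":69},{"offset":[0.302,0.729,0],"spin":69},{"offset":[0.302,0.729,0],"spin":69}]' 1
```

```text
clock: 1.77
eef_pos: [375.3, -181.3, 205.7]
eef_rot: [3.141, 0.0, 1.473]
wrist_force: [1.3, -0.2, 0.3]
finger_gap: 94.2
```

```bash
python3 -m crank '[{"offset":[0.174,0.419,0],"spin":11},{"offset":[0.174,0.419,0],"spin":11},{"offset":[0.174,0.419,0],"spin":11},{"offset":[0.174,0.419,0],"spin":11},{"offset":[0.174,0.419,0],"spin":11},{"offset":[0.174,0.419,0],"spin":11},{"offset":[0.174,0.419,0],"spin":11},{"offset":[0.174,0.419,0],"spin":11}]' 1
```

```text
clock: 2.43
eef_pos: [502.9, 127.1, 205.8]
eef_rot: [3.14, 0.0, 1.665]
wrist_force: [0.6, -0.8, 0.3]
finger_gap: 94.1
```

```bash
python3 -m crank '[{"offset":[0.046,0.111,0],"spin":0},{"offset":[0.046,0.111,0],"spin":0},{"offset":[0.046,0.111,0],"spin":0},{"offset":[0.046,0.111,0],"spin":0},{"offset":[0.046,0.111,0],"spin":0},{"offset":[0.046,0.111,0],"spin":0},{"offset":[0.046,0.111,0],"spin":0},{"offset":[0.046,0.111,0],"spin":0}]' 1
python3 - <<'E'
from h import *
st=manip.read_state();p=manip.camera("wrist");save(p,"w0.png");print(st["eef_pos"],proj(p,[549,238,131],st),proj(p,[557,162,85],st))
m=cv2.inRange(cv2.cvtColor(p["pixels"],cv2.COLOR_RGB2HSV),(5,180,150),(18,255,255))
n,l,s,c=cv2.connectedComponentsWithStats(m);print(s[1:][s[1:,4]>60],c[1:][s[1:,4]>60])
E
```

```text
clock: 3.1
eef_pos: [548.9, 237.0, 206.3]
eef_rot: [3.14, 0.0, 1.664]
wrist_force: [0.7, -0.0, -0.4]
finger_gap: 93.9
[548.92668969 236.99932389 206.25487763] [315, 213] [316, 277]
[] []
```

View pics/w0.png

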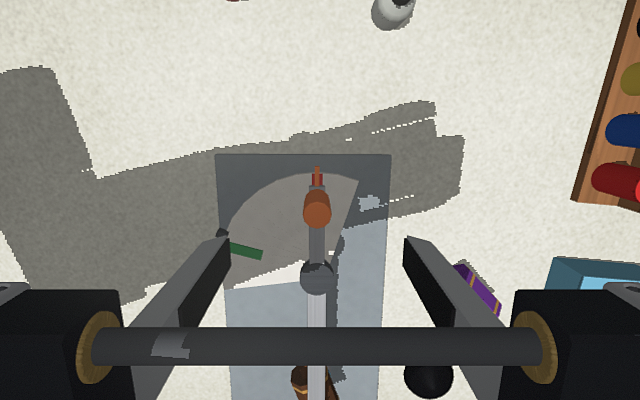

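The knob is at (317,212) and the pivot at (316,277), both where predicted. Descending, then gripping.

```bash
python3 -m crank '[{"offset":[0,0.001,-0.03],"spin":0},{"offset":[0,0.001,-0.06],"spin":0},{"offset":[0,0.001,-0.085],"spin":0},{"offset":[0,0.001,-0.1],"spin":0},{"offset":[0,0.001,-0.108],"spin":0},{"offset":[0,0.001,-0.108],"spin":0},{"offset":[0,0.001,-0.108],"spin":0},{"offset":[0,0.001,-0.108],"spin":0}]' 1
python3 -m crank '[{"offset":[0,0,0],"spin":0},{"offset":[0,0,0],"spin":0},{"offset":[0,0,0],"spin":0},{"offset":[0,0,0],"spin":0},{"offset":[0,0,0],"spin":0},{"offset":[0,0,0],"spin":0},{"offset":[0,0,0],"spin":0},{"offset":[0,0,0],"spin":0}]' 0.2 10
```

```text
clock: 3.82
eef_pos: [549.6, 238.1, 99.8]
eef_rot: [3.138, -0.0, 1.663]
wrist_force: [-0.1, -0.2, 0.9]
finger_gap: 93.9
clock: 4.48
eef_pos: [549.6, 238.2, 99.8]
eef_rot: [3.138, -0.0, 1.663]
wrist_force: [0.5, 0.1, 0.4]
finger_gap: 44.5
```

```bash
python3 -m crank '[{"offset":[0,0,0],"spin":0},{"offset":[0,0,0],"spin":0},{"offset":[0,0,0],"spin":0},{"offset":[-0.0074,-0.0011,0],"spin":5.7},{"offset":[-0.0147,-0.003,0],"spin":11.5},{"offset":[-0.0217,-0.0055,0],"spin":17.2},{"offset":[-0.0285,-0.0088,0],"spin":22.9},{"offset":[-0.0349,-0.0127,0],"spin":28.6}]' 0.2 10
```

```text
clock: 5.15
eef_pos: [514.2, 225.8, 99.8]
eef_rot: [3.137, -0.001, 2.168]
wrist_force: [-0.7, 2.6, 0.4]
finger_gap: 21.6
```

```bash
python3 -m crank '[{"offset":[-0.0063,-0.0061,0],"spin":6.5},{"offset":[-0.0118,-0.0112,0],"spin":12.2},{"offset":[-0.0168,-0.017,0],"spin":18},{"offset":[-0.0213,-0.0231,0],"spin":23.7},{"offset":[-0.025,-0.0297,0],"spin":29.4},{"offset":[-0.0281,-0.0367,0],"spin":35.1},{"offset":[-0.0305,-0.0439,0],"spin":40.9},{"offset":[-0.0321,-0.0509,0],"spin":46.3}]' 0.2 10
python3 -m crank '[{"offset":[0,0,0],"spin":0},{"offset":[0,0,0],"spin":0},{"offset":[0,0,0],"spin":0},{"offset":[0,0,0],"spin":0},{"offset":[0,0,0],"spin":0},{"offset":[0,0,0],"spin":0},{"offset":[0,0,0],"spin":0},{"offset":[0,0,0],"spin":0}]' 0.8 10
```

```text
clock: 5.82
eef_pos: [480.5, 175.3, 99.8]
eef_rot: [3.137, -0.004, 2.981]
wrist_force: [-9.3, 4.8, 5.7]
finger_gap: 21.8
clock: 6.48
eef_pos: [480.5, 175.4, 99.7]
eef_rot: [3.137, -0.004, 2.981]
wrist_force: [-0.2, -0.4, -0.1]
finger_gap: 71.6
```

```bash
python3 -m crank '[{"offset":[0,0,0.04],"spin":0},{"offset":[0,0,0.08],"spin":0},{"offset":[0,0,0.11],"spin":0},{"offset":[0.03,-0.04,0.11],"spin":-14},{"offset":[0.06,-0.08,0.11],"spin":-28},{"offset":[0.092,-0.12,0.11],"spin":-42},{"offset":[0.092,-0.16,0.11],"spin":-56},{"offset":[0.092,-0.175,0.11],"spin":-56}]' 1
python3 - <<'E'
from h import *
st=manip.read_state();p=manip.camera("wrist");save(p,"w1.png");print(st["eef_pos"],st["eef_rot"])
E0=np.linalg.inv(ext(p,st));print("cam",E0[:3,3].round(),"fwd",E0[:3,2].round(2))
for d in manip.search_frame(p,"cap_a_center"): print(d["location"],d["conf"],proj(p,d["location"],st))
for d in manip.masks_of(p,"cap_a_center"):
  q=cv2.minAreaRect(np.argwhere(d["mask"])[:,::-1].astype(np.float32));print(d["conf"],q,d["mask"].sum())
t=manip.camera("top");save(t,"top2.png",(225,140,385,260),4)
E
```

```text
clock: 7.15
eef_pos: [573.4, -1.9, 209.3]
eef_rot: [3.138, -0.004, 2.35]
wrist_force: [0.1, -0.2, -0.8]
finger_gap: 93.9
[573.40619008  -1.88197437 209.27031347] [ 3.13756541 -0.00443526  2.34965655]
cam [521.  52. 389.] fwd [ 0.18 -0.18 -0.97]
[730.4, 114.5, 38.0] 0.68 [501, 212]
[583.8, -122.2, 64.8] 0.24 [237, 283]
0.93 ((314.9665222167969, 186.9871063232422), (43.43647003173828, 68.20602416992188), 21.037511825561523) 2821
0.71 ((348.48114013671875, 141.8093719482422), (287.6048583984375, 457.3857421875), 68.38521575927734) 62575
0.58 ((502.5, 205.5), (63.0, 45.0), 90.0) 2253
```

View pics/w1.png

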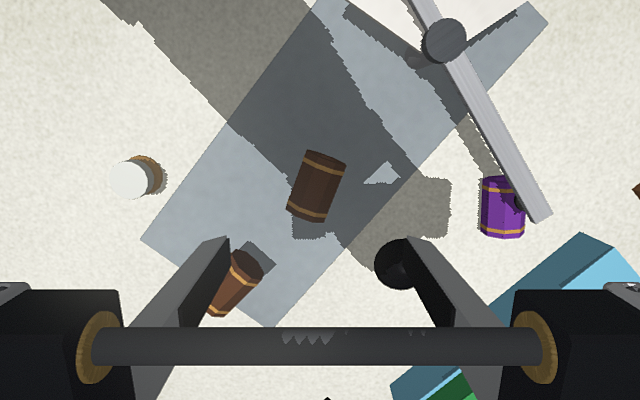

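The bar is clear of the bronze cap at (317,187). Next, which end has the hole, using the side camera, plus the cap's pose.

Run:
```python
from h import *
st=manip.read_state();p=manip.camera("wrist")
m=[d for d in manip.masks_of(p,"cap_a_center") if 1500<d["mask"].sum()<5000]
for d in m:
  q=cv2.minAreaRect(np.argwhere(d["mask"])[:,::-1].astype(np.float32));b=cv2.boxPoints(q)
  print(q,ray(p,*q[0],58,st),[ray(p,*x,58,st)[:2].tolist() for x in b])
for uv in [(305,218),(327,155)]: print(ray(p,*uv,60,st))
s=manip.camera("side");E0=np.linalg.inv(ext(s));print("sidecam",E0[:3,3].round());u,v=proj(s,[573,0,50]);print(u,v)
a=s["pixels"][v-28:v+28,u-28:u+52,::-1];a=cv2.resize(a,None,fx=7,fy=7,interpolation=cv2.INTER_CUBIC)
b=cv2.resize(p["pixels"][140:235,270:360,::-1],(372,392),interpolation=cv2.INTER_CUBIC)
cv2.imwrite("pics/c1.png",np.hstack([np.clip(a*1.6,0,255),np.clip(b*1.8,0,255)])[:, :800] if 0 else cv2.resize(np.hstack([np.clip(a*1.6,0,255),np.clip(b*1.8,0,255)]),(800,330)))
print([ray(p,*uv,92,st) for uv in [(415,0),(540,215),(440,40)]])
```

```text
((502.65191650390625, 209.61326599121094), (45.62106704711914, 62.96548080444336), 3.012787342071533) [716.2 116.4  58. ] [[724.1, 80.0], [676.1, 122.0], [708.7, 151.3], [758.5, 110.6]]
((314.413818359375, 188.96551513671875), (43.0813102722168, 67.59309387207031), 21.801410675048828) [571.7   1.5  58. ] [[565.6, -37.4], [540.3, 23.2], [577.5, 39.1], [604.9, -21.5]]
[585.2 -25.2  60. ]
[556.8  32.9  60. ]
sidecam [ -51.  799. 1046.]
324 219
[array([517.1, 163.9,  92. ]), array([723.4, 130.2,  92. ]), array([551.9, 159.3,  92. ])][ WARN:0@3.300] global loadsave.cpp:1063 imwrite_ Unsupported depth image for selected encoder is fallbacked to CV_8U.
```

View pics/c1.png

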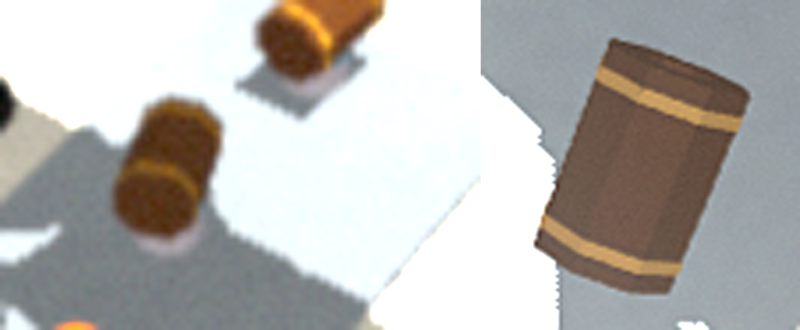

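```bash
python3 -m crank '[{"offset":[-0.01,0.02,-0.02],"spin":-7},{"offset":[-0.025,0.054,-0.05],"spin":-14},{"offset":[-0.025,0.054,-0.07],"spin":-20},{"offset":[-0.025,0.054,-0.07],"spin":-20},{"offset":[-0.025,0.054,-0.07],"spin":-20},{"offset":[-0.025,0.054,-0.07],"spin":-20},{"offset":[-0.025,0.054,-0.07],"spin":-20},{"offset":[-0.025,0.054,-0.07],"spin":-20}]' 1
python3 - <<'E'
from h import *
st=manip.read_state();p=manip.camera("wrist")
u,v=proj(p,[572,1,50],st);print(st["eef_pos"],u,v)
a=p["pixels"][max(0,v-75):v+75,max(0,u-75):u+75,::-1].astype(float);print(max(0,v-75),max(0,u-75))
b=cv2.resize((255*np.clip(a/130,0,1)**.7).astype(np.uint8),None,fx=4,fy=4,interpolation=cv2.INTER_CUBIC);cv2.imwrite("pics/c2.png",b)
for d in manip.masks_of(p,"cap_a_center"):
  q=cv2.minAreaRect(np.argwhere(d["mask"])[:,::-1].astype(np.float32));print(d["conf"],q,ray(p,*q[0],58,st))
E
```

```text
clock: 8.17
eef_pos: [548.2, 55.1, 141.2]
eef_rot: [3.135, -0.003, 2.01]
wrist_force: [-0.7, 0.8, -0.1]
finger_gap: 93.9
[548.16345581  55.05326681 141.16374911] 312 276
201 237
0.92 ((312.5, 277.5), (89.0, 51.0), 90.0) [571.1   3.6  58. ]
0.68 ((538.7423095703125, 221.88848876953125), (80.16310119628906, 57.09647750854492), 74.74488067626953) [711.4 121.7  58. ]
```

View pics/c2.png

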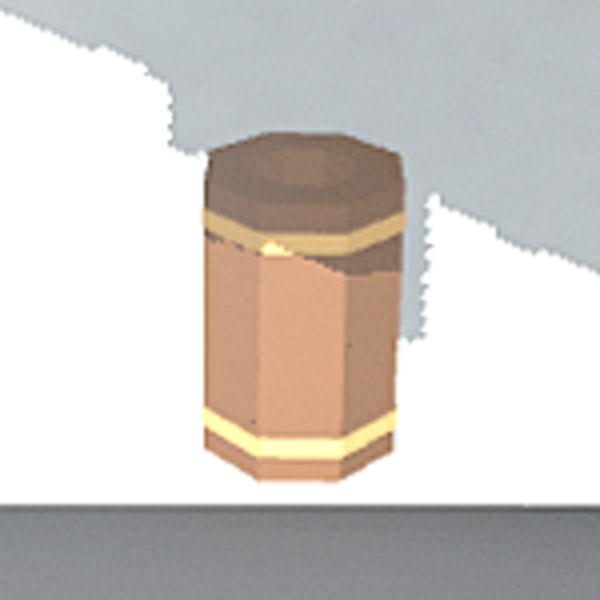

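The +y (left) end, at the top of the crop (300,165), shows a 20 mm round recess, so the hole faces +y. The jaws already line up with the cap. I will grip near the plain end, then lever the hole end upward over the pedestal's edge.

```bash
python3 -m crank '[{"offset":[0.015,-0.035,-0.02],"spin":0},{"offset":[0.0315,-0.0704,-0.04],"spin":0},{"offset":[0.0315,-0.0704,-0.06],"spin":0},{"offset":[0.0315,-0.0704,-0.08],"spin":0},{"offset":[0.0315,-0.0704,-0.095],"spin":0},{"offset":[0.0315,-0.0704,-0.105],"spin":0},{"offset":[0.0315,-0.0704,-0.11],"spin":0},{"offset":[0.0315,-0.0704,-0.11],"spin":0}]' 0.7 15
python3 -m crank '[{"offset":[0,0,0],"spin":0},{"offset":[0,0,0],"spin":0},{"offset":[0,0,0],"spin":0},{"offset":[0,0,0],"spin":0},{"offset":[0,0,0],"spin":0},{"offset":[0,0,0],"spin":0},{"offset":[0,0,0],"spin":0},{"offset":[0,0,0],"spin":0}]' 0.35 15
```

```text
clock: 8.93
eef_pos: [579.1, -15.3, 30.2]
eef_rot: [3.137, -0.004, 2.01]
wrist_force: [0.3, 0.2, -0.6]
finger_gap: 65.8
clock: 9.6
eef_pos: [579.4, -15.3, 30.7]
eef_rot: [3.136, -0.004, 2.01]
wrist_force: [-1.6, 0.8, 6.1]
finger_gap: 40.1
```

```bash
python3 -m crank '[{"offset":[0,0,0.003],"spin":0},{"offset":[0,0,0.006],"spin":0},{"offset":[0,0,0.008],"spin":0},{"offset":[0.004,-0.009,0.008],"spin":0},{"offset":[0.0085,-0.018,0.008],"spin":0},{"offset":[0.0128,-0.0272,0.008],"spin":0},{"offset":[0.0128,-0.0272,0.004],"spin":0},{"offset":[0.0128,-0.0272,0],"spin":0}]' - 15
python3 -m crank '[{"offset":[0,0,-0.002],"spin":0},{"offset":[0,0,-0.004],"spin":0},{"offset":[0,0,-0.006],"spin":0},{"offset":[0,0,-0.008],"spin":0},{"offset":[0,0,-0.01],"spin":0},{"offset":[0,0,-0.012],"spin":0},{"offset":[0,0,-0.014],"spin":0},{"offset":[0,0,-0.016],"spin":0}]' - 15
python3 - <<'E'
from h import *
st=manip.read_state();p=manip.camera("wrist");s=manip.camera("side");print(st["eef_pos"],st["wrist_force"])
u,v=proj(s,[592,-40,40]);a=s["pixels"][v-45:v+45,u-50:u+50,::-1];b=p["pixels"][150:390,190:450,::-1]
a=cv2.resize(a,(444,400),interpolation=cv2.INTER_CUBIC);b=cv2.resize(b,(356,400)) 
cv2.imwrite("pics/c3.png",np.clip(np.hstack([a,b]).astype(float)*1.5,0,255).astype(np.uint8))
E
```

```text
clock: 10.27
eef_pos: [592.4, -43.4, 30.2]
eef_rot: [3.136, -0.004, 2.009]
wrist_force: [-0.4, -4.0, 3.9]
finger_gap: 39.7
clock: 10.93
eef_pos: [592.7, -43.8, 14.5]
eef_rot: [3.135, -0.002, 2.009]
wrist_force: [0.5, -5.5, 4.8]
finger_gap: 39.9
[592.74254078 -43.76154135  14.50546143] [ 0.49427695 -5.54258842  4.83745194]
```

View pics/c3.png

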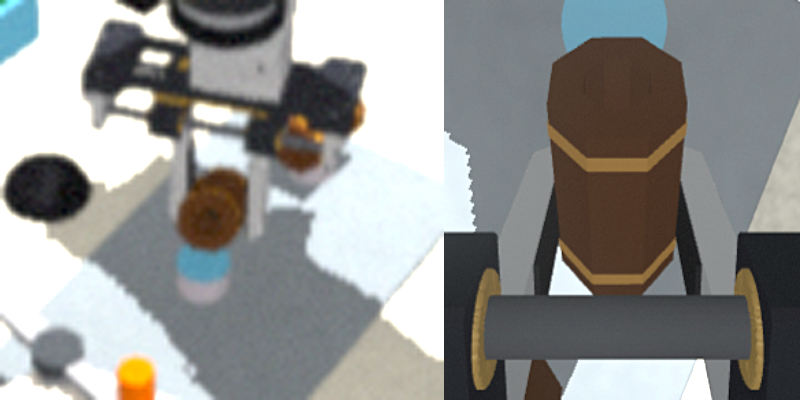

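The cap's hole end is up on the pedestal's edge at roughly 40°, with the hole visible at (215,215) and (620,85). Now pushing toward the pedestal.

```bash
python3 -m crank '[{"offset":[-0.0006,0.0012,0],"spin":0},{"offset":[-0.0012,0.0025,0],"spin":0},{"offset":[-0.0017,0.0036,0],"spin":0},{"offset":[-0.0021,0.0045,0],"spin":0},{"offset":[-0.0026,0.0054,0],"spin":0},{"offset":[-0.003,0.0063,0],"spin":0},{"offset":[-0.0034,0.0072,0],"spin":0},{"offset":[-0.0038,0.0081,0],"spin":0}]' - 15
python3 - <<'E'
from h import *
st=manip.read_state();p=manip.camera("wrist")
b=p["pixels"][150:390,190:450,::-1];b=cv2.resize(b,None,fx=1.5,fy=1.5) 
cv2.imwrite("pics/c4.png",np.clip(b.astype(float)*1.5,0,255).astype(np.uint8))
E
```

```text
clock: 11.7
eef_pos: [590.8, -37.2, 15.8]
eef_rot: [3.132, 0.002, 2.009]
wrist_force: [5.3, -12.5, 8.0]
finger_gap: 39.8
```

View pics/c4.png

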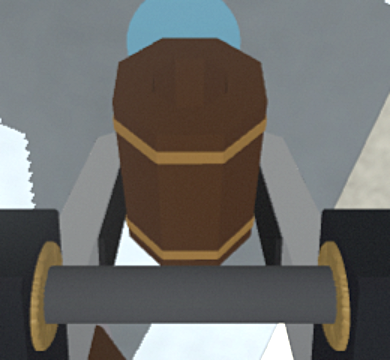

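```bash
cat >> h.py <<'E'
def tilt_table(p,st,c=48):
    d=np.array([-.426,.905,0]);z=np.array([0,0,1.]);P=np.array(st["eef_pos"])+[0,0,18.8]
    for t in range(35,111,10):
        r=np.radians(t);a=np.cos(r)*d+np.sin(r)*z;n=np.cos(r)*z-np.sin(r)*d
        print(t,"face centre",proj(p,P+c*a,st),"upper edge(row of bottom side)",proj(p,P+c*a-20*n,st)[1],"near edge",proj(p,P+c*a+20*n,st)[1])
E
python3 - <<'E'
from h import *
st=manip.read_state();p=manip.camera("wrist");tilt_table(p,st)
E
python3 -m crank '[{"offset":[-0.0008,0.0017,-0.001],"spin":0},{"offset":[-0.0015,0.0032,-0.0015],"spin":0},{"offset":[-0.0021,0.0045,-0.0015],"spin":0},{"offset":[-0.0026,0.0054,-0.0015],"spin":0},{"offset":[-0.003,0.0063,-0.0015],"spin":0},{"offset":[-0.0034,0.0072,-0.0015],"spin":0},{"offset":[-0.0038,0.0081,-0.0015],"spin":0},{"offset":[-0.0038,0.0081,-0.0015],"spin":0}]' - 15
```

```text
35 face centre [314, 207] upper edge(row of bottom side) 171 near edge 251
45 face centre [314, 225] upper edge(row of bottom side) 181 near edge 277
55 face centre [314, 247] upper edge(row of bottom side) 196 near edge 303
65 face centre [314, 270] upper edge(row of bottom side) 215 near edge 328
75 face centre [314, 294] upper edge(row of bottom side) 238 near edge 349
85 face centre [315, 316] upper edge(row of bottom side) 263 near edge 366
95 face centre [315, 336] upper edge(row of bottom side) 290 near edge 378
105 face centre [315, 353] upper edge(row of bottom side) 315 near edge 385
clock: 12.47
eef_pos: [589.3, -30.7, 16.5]
eef_rot: [3.127, 0.007, 2.009]
wrist_force: [5.6, -15.0, 13.2]
finger_gap: 39.7
```

Run:
```python
from h import *
st=manip.read_state();p=manip.camera("wrist");tilt_table(p,st)
for d in manip.masks_of(p,"cap_a_center")[:3]:
  r=np.argwhere(d["mask"]);print(d["conf"],len(r),r.min(0),r.max(0))
g=cv2.cvtColor(p["pixels"],cv2.COLOR_RGB2HSV);print([(v,p["pixels"][v,314].tolist()) for v in range(160,330,6)])
print(st["joints"])
```

```text
35 face centre [315, 208] upper edge(row of bottom side) 171 near edge 252
45 face centre [315, 226] upper edge(row of bottom side) 182 near edge 278
55 face centre [315, 248] upper edge(row of bottom side) 197 near edge 304
65 face centre [315, 271] upper edge(row of bottom side) 216 near edge 329
75 face centre [315, 295] upper edge(row of bottom side) 239 near edge 350
85 face centre [315, 317] upper edge(row of bottom side) 264 near edge 367
95 face centre [316, 337] upper edge(row of bottom side) 291 near edge 379
105 face centre [316, 354] upper edge(row of bottom side) 316 near edge 385
0.95 12973 [181 264] [327 368]
0.18 1351 [251   0] [307  46]
[(160, [76, 110, 124]), (166, [75, 110, 123]), (172, [75, 109, 124]), (178, [73, 108, 122]), (184, [51, 38, 30]), (190, [53, 38, 29]), (196, [54, 40, 31]), (202, [55, 39, 30]), (208, [53, 39, 28]), (214, [54, 38, 28]), (220, [51, 36, 24]), (226, [54, 38, 27]), (232, [54, 38, 29]), (238, [54, 37, 26]), (244, [52, 35, 24]), (250, [52, 34, 24]), (256, [54, 38, 25]), (262, [102, 79, 44]), (268, [72, 53, 32]), (274, [56, 40, 29]), (280, [53, 38, 27]), (286, [54, 37, 26]), (292, [54, 38, 26]), (298, [54, 37, 26]), (304, [52, 37, 25]), (310, [56, 38, 28]), (316, [54, 36, 26]), (322, [57, 41, 26]), (328, [39, 43, 45])]
[-0.11473299  0.59444363  1.57365486  0.00166163  0.95730654 -0.55358031]
```

```bash
python3 -m crank '[{"offset":[0.0004,-0.0009,-0.001],"spin":0},{"offset":[0.0008,-0.0018,-0.002],"spin":0},{"offset":[0.0008,-0.0018,-0.003],"spin":0},{"offset":[0.0008,-0.0018,-0.0035],"spin":0},{"offset":[0.0008,-0.0018,-0.0035],"spin":0},{"offset":[0.0008,-0.0018,-0.0035],"spin":0},{"offset":[0.0008,-0.0018,-0.0035],"spin":0},{"offset":[0.0008,-0.0018,-0.0035],"spin":0}]' - 15
python3 - <<'E'
from h import *
st=manip.read_state();p=manip.camera("wrist");tilt_table(p,st)
for d in manip.masks_of(p,"cap_a_center")[:2]:
  r=np.argwhere(d["mask"]);print(d["conf"],len(r),r.min(0),r.max(0))
s=manip.camera("side");u,v=proj(s,[588,-30,45]);a=cv2.resize(s["pixels"][v-35:v+35,u-45:u+45,::-1],None,fx=7,fy=7,interpolation=cv2.INTER_CUBIC)
cv2.imwrite("pics/c5.png",np.clip(a.astype(float)*1.7,0,255).astype(np.uint8))
E
```

```text
clock: 13.23
eef_pos: [591.0, -32.6, 13.7]
eef_rot: [3.125, 0.009, 2.009]
wrist_force: [2.4, -3.7, 7.1]
finger_gap: 39.6
35 face centre [315, 208] upper edge(row of bottom side) 171 near edge 252
45 face centre [315, 227] upper edge(row of bottom side) 182 near edge 279
55 face centre [315, 248] upper edge(row of bottom side) 197 near edge 305
65 face centre [316, 271] upper edge(row of bottom side) 216 near edge 329
75 face centre [316, 295] upper edge(row of bottom side) 239 near edge 350
85 face centre [316, 317] upper edge(row of bottom side) 265 near edge 367
95 face centre [316, 337] upper edge(row of bottom side) 291 near edge 379
105 face centre [316, 354] upper edge(row of bottom side) 317 near edge 385
0.92 12586 [184 264] [326 369]
```

```bash
python3 -m crank '[{"offset":[0,0,0],"spin":0},{"offset":[0,0,0],"spin":0},{"offset":[0,0,0],"spin":0},{"offset":[0,0,0],"spin":0},{"offset":[0,0,0],"spin":0},{"offset":[0,0,0],"spin":0},{"offset":[0,0,0],"spin":0},{"offset":[0,0,0],"spin":0}]' 0.6 15
python3 - <<'E'
from h import *
st=manip.read_state();p=manip.camera("wrist");tilt_table(p,st)
for d in manip.masks_of(p,"cap_a_center")[:2]:
  r=np.argwhere(d["mask"]);print(d["conf"],len(r),r.min(0),r.max(0))
b=p["pixels"][150:390,190:450,::-1];b=cv2.resize(b,None,fx=1.5,fy=1.5)
s=manip.camera("side");u,v=proj(s,[588,-30,45]);a=cv2.resize(s["pixels"][v-30:v+30,u-33:u+33,::-1],(396,360),interpolation=cv2.INTER_CUBIC)
cv2.imwrite("pics/c6.png",np.clip(np.hstack([a,b]).astype(float)*1.6,0,255).astype(np.uint8))
E
```

```text
clock: 14.05
eef_pos: [590.9, -32.6, 13.7]
eef_rot: [3.125, 0.009, 2.009]
wrist_force: [-0.9, 1.4, 0.4]
finger_gap: 56.8
35 face centre [315, 208] upper edge(row of bottom side) 171 near edge 252
45 face centre [315, 227] upper edge(row of bottom side) 182 near edge 278
55 face centre [315, 248] upper edge(row of bottom side) 197 near edge 305
65 face centre [315, 271] upper edge(row of bottom side) 216 near edge 329
75 face centre [316, 295] upper edge(row of bottom side) 239 near edge 350
85 face centre [316, 317] upper edge(row of bottom side) 265 near edge 367
95 face centre [316, 337] upper edge(row of bottom side) 291 near edge 379
105 face centre [316, 354] upper edge(row of bottom side) 317 near edge 385
0.82 11456 [192 265] [326 370]
```

View pics/c6.png

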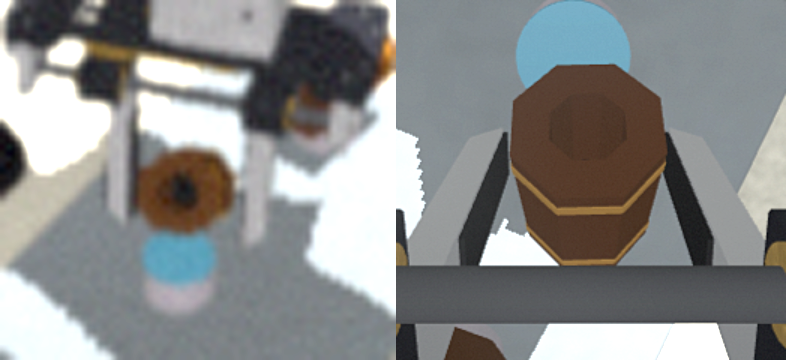

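The hole is now plainly visible (left 185,190; right 588,125): the +y end is right. The cap leans about 50° with its plain-end corner on the foot plate and its side on the pedestal edge. I'll tip it upright onto its plain end with shut fingers, pushing from the pedestal side.

```bash
python3 -m crank '[{"offset":[0,0,0.01],"spin":0},{"offset":[0,0,0.03],"spin":0},{"offset":[0,0,0.06],"spin":0},{"offset":[0,0,0.09],"spin":0},{"offset":[0,0,0.09],"spin":0},{"offset":[-0.0128,0.027,0.09],"spin":0},{"offset":[-0.0256,0.0543,0.09],"spin":0},{"offset":[-0.0256,0.0543,0.09],"spin":0}]' - 15
python3 -m crank '[{"offset":[0,0,0],"spin":0},{"offset":[0,0,0],"spin":0},{"offset":[0,0,0],"spin":0},{"offset":[0,0,0],"spin":0},{"offset":[0,0,0],"spin":0},{"offset":[0,0,-0.02],"spin":0},{"offset":[0,0,-0.045],"spin":0},{"offset":[0,0,-0.062],"spin":0}]' 0 10
python3 - <<'E'
from h import *
st=manip.read_state();p=manip.camera("wrist");print(st["eef_pos"])
for d in manip.masks_of(p,"cap_a_center")[:2]:
  r=np.argwhere(d["mask"]);print(d["conf"],len(r),r.min(0),r.max(0))
E
```

```text
clock: 14.87
eef_pos: [563.8, 24.9, 104.2]
eef_rot: [3.125, 0.008, 2.011]
wrist_force: [-0.3, -0.2, -0.4]
finger_gap: 56.4
clock: 15.53
eef_pos: [563.4, 24.4, 40.5]
eef_rot: [3.126, 0.008, 2.01]
wrist_force: [0.2, 0.7, -0.0]
finger_gap: 6.3
[563.37859397  24.44684355  40.50386927]
0.69 4182 [155 593] [274 639]
0.67 1249 [294 302] [391 331]
```

```bash
python3 -m crank '[{"offset":[0.0025,-0.0053,0],"spin":0},{"offset":[0.005,-0.0106,0],"spin":0},{"offset":[0.0063,-0.0134,0],"spin":0},{"offset":[0.0072,-0.0152,0],"spin":0},{"offset":[0.008,-0.017,0],"spin":0},{"offset":[0.0089,-0.0188,0],"spin":0},{"offset":[0.0098,-0.0206,0],"spin":0},{"offset":[0.0106,-0.0225,0],"spin":0}]' 0 10
python3 -m crank '[{"offset":[0.0008,-0.0018,0],"spin":0},{"offset":[0.0016,-0.0036,0],"spin":0},{"offset":[0.0024,-0.0053,0],"spin":0},{"offset":[0.0033,-0.007,0],"spin":0},{"offset":[0.0042,-0.0088,0],"spin":0},{"offset":[0.005,-0.0106,0],"spin":0},{"offset":[0.0055,-0.0117,0],"spin":0},{"offset":[0.006,-0.0127,0],"spin":0}]' 0 10
python3 - <<'E'
from h import *
for c in ["top","side"]:
  p=manip.camera(c)
  for d in manip.masks_of(p,"cap_a_center"):
    r=np.argwhere(d["mask"])[:,::-1];print(c,round(d["conf"],2),len(r),r.min(0),r.max(0),ray(p,*r.mean(0),40))
  print(proj(p,[588,-34,38]))
E
```

```text
clock: 16.3
eef_pos: [573.0, 2.0, 39.7]
eef_rot: [3.129, 0.006, 2.011]
wrist_force: [0.0, 1.0, 1.0]
finger_gap: 0.3
clock: 16.97
eef_pos: [579.1, -10.9, 39.7]
eef_rot: [3.129, 0.006, 2.01]
wrist_force: [-0.5, 1.2, 0.4]
finger_gap: 0.1
top 0.65 163 [270 143] [289 162] [738.8 117.   40. ]
top 0.61 5108 [236 152] [376 244] [553.9  75.   40. ]
[328, 196]
side 0.8 241 [248 214] [262 235] [720.1 143.7  40. ]
[327, 213]
```

```bash
python3 -m crank '[{"offset":[-0.002,0.004,0.02],"spin":0},{"offset":[-0.002,0.004,0.06],"spin":0},{"offset":[-0.002,0.004,0.1],"spin":0},{"offset":[0.005,-0.01,0.12],"spin":0},{"offset":[0.017,-0.038,0.12],"spin":0},{"offset":[0.017,-0.038,0.12],"spin":0},{"offset":[0.017,-0.038,0.12],"spin":0},{"offset":[0.017,-0.038,0.12],"spin":0}]' 1 15
python3 - <<'E'
from h import *
st=manip.read_state();p=manip.camera("wrist");print(st["eef_pos"],proj(p,[596,-49,68],st))
for d in manip.masks_of(p,"cap_a_center"):
    r=np.argwhere(d["mask"])[:,::-1];print(round(d["conf"],2),len(r),r.min(0),r.max(0),r.mean(0).round(),ray(p,*r.mean(0),60,st))
cv2.imwrite("pics/w2.png",np.clip(p["pixels"][...,::-1]*1.4,0,255).astype(np.uint8))
E
```

```text
clock: 17.83
eef_pos: [595.6, -48.5, 159.1]
eef_rot: [3.13, 0.005, 2.01]
wrist_force: [-0.2, 0.4, 0.4]
finger_gap: 50.2
[595.61728067 -48.54380028 159.09819232] [313, 208]
0.84 3643 [293 150] [342 231] [317. 190.] [593.3 -35.7  60. ]
0.8 4182 [512  43] [584 126] [547.  87.] [716.1 109.2  60. ]
```

View pics/w2.png

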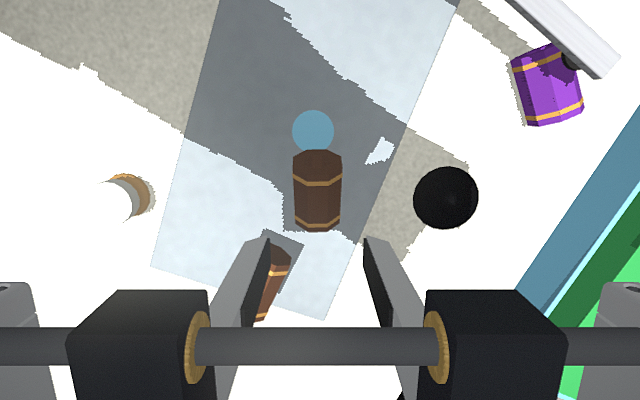

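The cap slid back and now lies with its hole end by the pedestal (317,190), pedestal top at (313,131). New plan: grip it near the hole end, carry it to the other side of the pedestal, and roll the plain face's lower part over the pedestal edge. The torque arms are better that way. First, fit the cap's pose.

Run:
```python
from h import *
from scipy.optimize import least_squares
st=manip.read_state();p=manip.camera("wrist")
m=[d["mask"] for d in manip.masks_of(p,"cap_a_center")][0];r=np.argwhere(m)[:,::-1];q=cv2.minAreaRect(r.astype(np.float32));print(q)
d=np.array([-.426,.905,0]);l=np.array([.905,.426,0]);z=np.array([0,0,1.]);P0=np.array([572.5,.4,0])
c8=[(20/np.cos(np.pi/8)*np.cos(a),20/np.cos(np.pi/8)*np.sin(a)) for a in np.pi/8+np.arange(8)*np.pi/4]
def verts(x):
    m,k,t=x;a=np.cos(t)*d+np.sin(t)*z;n=np.cos(t)*z-np.sin(t)*d
    V=np.array([s*30*a+u*l+w*n for s in(-1,1) for u,w in c8]);V[:,2]+=8-V[:,2].min();return V+P0+m*d+k*l
obs=np.r_[r.min(0),r.max(0)]
def f(x):
    uv=np.array([proj(p,v,st) for v in verts(x)]);return np.r_[uv.min(0),uv.max(0)]-obs
for t in np.radians([0,10,20,30,40,50]):
    s=least_squares(lambda y:f([y[0],y[1],t]),[-45,0],diff_step=.05);print(np.degrees(t),s.x.round(1),s.fun.round(1))
```

```text
((316.5, 191.0), (82.0, 49.0), 90.0)
0.0 [-47.8   0. ] [-3  2 -5 -4]
10.0 [-48.5   0. ] [-3  1 -4 -1]
20.0 [-47.8   0. ] [-4 -1 -3  0]
29.999999999999996 [-47.8   0. ] [-5  0 -3  0]
40.0 [-47.8   0. ] [-5  1 -2 -2]
50.0 [-47.8   0. ] [-5  4 -2 -5]
```

```bash
python3 -m crank '[{"offset":[-0.0078,0.0235,-0.03],"spin":0},{"offset":[-0.0078,0.0235,-0.06],"spin":0},{"offset":[-0.0078,0.0235,-0.09],"spin":0},{"offset":[-0.0078,0.0235,-0.11],"spin":0},{"offset":[-0.0078,0.0235,-0.125],"spin":0},{"offset":[-0.0078,0.0235,-0.133],"spin":0},{"offset":[-0.0078,0.0235,-0.133],"spin":0},{"offset":[-0.0078,0.0235,-0.133],"spin":0}]' 0.7 10
python3 -m crank '[{"offset":[0,0,0],"spin":0},{"offset":[0,0,0],"spin":0},{"offset":[0,0,0],"spin":0},{"offset":[0,0,0],"spin":0},{"offset":[0,0,0],"spin":0},{"offset":[0,0,0],"spin":0},{"offset":[0,0,0],"spin":0},{"offset":[0,0,0],"spin":0}]' 0.3 10
python3 -m crank '[{"offset":[0,0,0.01],"spin":0},{"offset":[0,0,0.02],"spin":0},{"offset":[0,0,0.04],"spin":0},{"offset":[0,0,0.06],"spin":0},{"offset":[0,0,0.07],"spin":0},{"offset":[0,0,0.07],"spin":0},{"offset":[0,0,0.07],"spin":0},{"offset":[0,0,0.07],"spin":0}]' - 10
cat > tilt.py <<'E'
from h import *
st=manip.read_state();p=manip.camera("wrist");print(st["eef_pos"])
m=manip.masks_of(p,"cap_a_center");print([(x["conf"],int(x["mask"].sum())) for x in m]);x=max(m,key=lambda x:x["mask"].sum());M=x["mask"];r=np.argwhere(M)[:,::-1];print(r.min(0),r.max(0))
d=np.array([-.426,.905,0]);l=np.array([.905,.426,0]);z=np.array([0,0,1.]);P=np.array(st["eef_pos"])+[0,0,18.8]
c8=[(20/np.cos(np.pi/8)*np.cos(a),20/np.cos(np.pi/8)*np.sin(a)) for a in np.pi/8+np.arange(8)*np.pi/4]
best=[]
for c in range(8,31,2):
  for t in range(0,111,3):
    q=np.radians(t);a=np.cos(q)*d+np.sin(q)*z;n=np.cos(q)*z-np.sin(q)*d
    H=cv2.convexHull(np.array([proj(p,P+(s*30-c)*a+u*l+w*n,st) for s in(-1,1) for u,w in c8],np.int32))
    I=np.zeros(M.shape,np.uint8);cv2.fillConvexPoly(I,H,1);I=I.astype(bool);vis=np.zeros_like(M);vis[:325]=1
    best.append((round((I&M&vis).sum()/((I|M)&vis).sum(),3),c,t))
print(sorted(best)[::-1][:6])
E
python3 tilt.py
```

```text
clock: 18.7
eef_pos: [588.2, -24.5, 26.9]
eef_rot: [3.13, 0.006, 2.012]
wrist_force: [-0.0, -0.5, 0.2]
finger_gap: 65.6
clock: 19.37
eef_pos: [588.4, -24.5, 27.2]
eef_rot: [3.129, 0.006, 2.012]
wrist_force: [0.7, 0.7, 4.8]
finger_gap: 40.0
clock: 20.03
eef_pos: [587.9, -24.4, 96.2]
eef_rot: [3.13, 0.005, 2.012]
wrist_force: [0.7, 0.4, -1.2]
finger_gap: 40.4
[587.88647502 -24.40435727  96.20252191]
[(0.93, 7769), (0.65, 7004)]
[274 226] [359 327]
[(np.float64(0.944), 20, 21), (np.float64(0.939), 20, 18), (np.float64(0.936), 22, 33), (np.float64(0.935), 20, 27), (np.float64(0.935), 20, 24), (np.float64(0.935), 18, 12)]
```

```bash
python3 -m crank '[{"offset":[-0.013,0.025,0],"spin":0},{"offset":[-0.027,0.053,0],"spin":0},{"offset":[-0.0427,0.0838,0],"spin":0},{"offset":[-0.0427,0.0838,-0.01],"spin":0},{"offset":[-0.0427,0.0838,-0.02],"spin":0},{"offset":[-0.0427,0.0838,-0.03],"spin":0},{"offset":[-0.0427,0.0838,-0.03],"spin":0},{"offset":[-0.0427,0.0838,-0.03],"spin":0}]' 0.3 4
python3 tilt.py
```

```text
clock: 20.8
eef_pos: [545.0, 58.6, 65.0]
eef_rot: [3.133, 0.004, 2.01]
wrist_force: [-0.3, -0.3, -0.6]
finger_gap: 39.8
[545.04440373  58.5550419   65.03302006]
[(0.95, 7782), (0.77, 3650)]
[274 225] [359 326]
[(np.float64(0.934), 20, 30), (np.float64(0.933), 20, 27), (np.float64(0.932), 18, 18), (np.float64(0.93), 20, 36), (np.float64(0.93), 20, 33), (np.float64(0.928), 22, 36)]
```

```bash
python3 -m crank '[{"offset":[0.0009,-0.0018,-0.0085],"spin":0},{"offset":[0.0009,-0.0018,-0.0165],"spin":0},{"offset":[0.0024,-0.005,-0.0185],"spin":0},{"offset":[0.0039,-0.0083,-0.0203],"spin":0},{"offset":[0.0047,-0.01,-0.0184],"spin":0},{"offset":[0.0054,-0.0115,-0.017],"spin":0},{"offset":[0.0061,-0.0129,-0.0155],"spin":0},{"offset":[0.0061,-0.0129,-0.0155],"spin":0}]' 0.3 6
python3 tilt.py
```

```text
clock: 21.57
eef_pos: [552.1, 45.5, 51.1]
eef_rot: [3.13, 0.006, 2.01]
wrist_force: [-0.7, -0.1, 0.6]
finger_gap: 39.8
[552.06855164  45.4939269   51.07606457]
[(0.98, 4353), (0.76, 8068)]
[273 219] [360 327]
[(np.float64(0.939), 16, 39), (np.float64(0.936), 16, 36), (np.float64(0.934), 16, 42), (np.float64(0.934), 16, 33), (np.float64(0.93), 16, 30), (np.float64(0.927), 16, 27)]
```

```bash
python3 -m crank '[{"offset":[0.0012,-0.0025,0.0],"spin":0},{"offset":[0.0023,-0.0049,0.0004],"spin":0},{"offset":[0.0038,-0.0081,0.0025],"spin":0},{"offset":[0.0054,-0.0115,0.0043],"spin":0},{"offset":[0.0071,-0.0151,0.0058],"spin":0},{"offset":[0.0088,-0.0187,0.0069],"spin":0},{"offset":[0.0097,-0.0205,0.0073],"spin":0},{"offset":[0.0097,-0.0205,0.0073],"spin":0}]' 0.3 6
python3 tilt.py
```

```text
clock: 22.33
eef_pos: [561.9, 24.6, 58.3]
eef_rot: [3.13, 0.006, 2.01]
wrist_force: [-0.2, -0.3, 1.3]
finger_gap: 39.9
[561.87622795  24.63387658  58.26464996]
[(0.91, 6543), (0.64, 5611)]
[273 213] [361 302]
[(np.float64(0.856), 30, 81), (np.float64(0.852), 30, 84), (np.float64(0.834), 30, 87), (np.float64(0.834), 28, 84), (np.float64(0.834), 28, 81), (np.float64(0.827), 8, 54)]
```

```bash
python3 -m crank '[{"offset":[0.0015,-0.003,0.001],"spin":0},{"offset":[0.0029,-0.0061,0.0015],"spin":0},{"offset":[0.0042,-0.0088,0.0015],"spin":0},{"offset":[0.0054,-0.0114,0.0015],"spin":0},{"offset":[0.0066,-0.014,0.0012],"spin":0},{"offset":[0.0078,-0.0167,0.001],"spin":0},{"offset":[0.0095,-0.0203,0.001],"spin":0},{"offset":[0.0112,-0.0239,0.0005],"spin":0}]' 0.3 6
sed -i 's/range(8,31,2)/range(12,25,2)/' tilt.py; python3 tilt.py
```

```text
clock: 23.1
eef_pos: [573.2, 0.7, 58.7]
eef_rot: [3.13, 0.006, 2.01]
wrist_force: [-0.0, 0.8, 1.1]
finger_gap: 40.2
[573.18573589   0.67743182  58.74545664]
[(0.94, 5145), (0.63, 7521), (0.44, 5659)]
[272 204] [361 307]
[(np.float64(0.883), 24, 90), (np.float64(0.883), 24, 87), (np.float64(0.864), 24, 93), (np.float64(0.864), 22, 90), (np.float64(0.859), 22, 87), (np.float64(0.854), 24, 84)]
```

```bash
python3 -m crank '[{"offset":[0,0,-0.001],"spin":0},{"offset":[0,0,-0.002],"spin":0},{"offset":[0,0,-0.003],"spin":0},{"offset":[0,0,-0.004],"spin":0},{"offset":[0,0,-0.005],"spin":0},{"offset":[0,0,-0.006],"spin":0},{"offset":[0,0,-0.006],"spin":0},{"offset":[0,0,-0.006],"spin":0}]' 0.3 4
python3 tilt.py
```

```text
clock: 23.87
eef_pos: [573.6, 0.0, 53.0]
eef_rot: [3.129, 0.007, 2.01]
wrist_force: [0.1, -3.2, 4.0]
finger_gap: 40.1
[5.73622973e+02 4.64633668e-02 5.30022211e+01]
[(0.67, 8543), (0.63, 4493), (0.47, 92599)]
[96  0] [639 399]
[(np.float64(0.021), 24, 108), (np.float64(0.019), 22, 108), (np.float64(0.018), 20, 108), (np.float64(0.018), 12, 108), (np.float64(0.017), 24, 105), (np.float64(0.017), 18, 108)]
```

```bash
python3 -m crank '[{"offset":[0,0,0],"spin":0},{"offset":[0,0,0],"spin":0},{"offset":[0,0,0.01],"spin":0},{"offset":[0,0,0.03],"spin":0},{"offset":[0,0,0.06],"spin":0},{"offset":[0,0,0.09],"spin":0},{"offset":[0,0,0.12],"spin":0},{"offset":[0,0,0.15],"spin":0}]' 0.3 20
python3 -m crank '[{"offset":[0,0,0.01],"spin":0},{"offset":[0,0,0.01],"spin":0},{"offset":[0,0,0.01],"spin":0},{"offset":[0,0,0.01],"spin":0},{"offset":[0,0,0.01],"spin":0},{"offset":[0,0,0.01],"spin":0},{"offset":[0,0,0.01],"spin":0},{"offset":[0,0,0.01],"spin":0}]' 0.3 20
sed -i 's/x=max(m,key=lambda x:x\["mask"\].sum())/x=max((k for k in m if k["mask"].sum()<20000),key=lambda k:k["mask"][200:325,264:370].sum())/; s/range(0,111,3)/range(60,121,3)/' tilt.py; python3 tilt.py
python3 - <<'E'
from h import *
p=manip.camera("wrist");s=manip.camera("side");t=manip.camera("top");st=manip.read_state()
b=cv2.resize(p["pixels"][150:390,180:460,::-1],(420,360));u,v=proj(s,[573,0,200])
a=cv2.resize(s["pixels"][v-40:v+40,u-42:u+42,::-1],(378,360),interpolation=cv2.INTER_CUBIC)
u,v=proj(t,[560,80,60]);c=cv2.resize(t["pixels"][v-48:v+48,u-80:u+80,::-1],(400,240),interpolation=cv2.INTER_CUBIC)
c=np.hstack([c,np.zeros((240,398,3),np.uint8)]);x,y=proj(s,[560,60,60]);c[:,400:]=cv2.resize(s["pixels"][y-60:y+60,x-100:x+99,::-1],(398,240))
cv2.imwrite("pics/f.png",np.clip(np.vstack([np.hstack([a,b]),c]).astype(float)*1.5,0,255).astype(np.uint8))
E
```

```text
clock: 24.63
eef_pos: [573.0, 0.4, 204.7]
eef_rot: [3.13, 0.007, 2.01]
wrist_force: [0.9, 0.1, -1.3]
finger_gap: 39.6
clock: 25.3
eef_pos: [572.9, 0.4, 214.2]
eef_rot: [3.13, 0.006, 2.01]
wrist_force: [0.1, -1.0, -0.7]
finger_gap: 40.1
[5.72906607e+02 4.43573723e-01 2.14241889e+02]
[(0.89, 2199), (0.76, 8531)]
[271 205] [362 320]
[(np.float64(0.93), 16, 90), (np.float64(0.923), 16, 87), (np.float64(0.921), 18, 90), (np.float64(0.918), 18, 87), (np.float64(0.91), 16, 93), (np.float64(0.908), 14, 90)]
```

View pics/f.png

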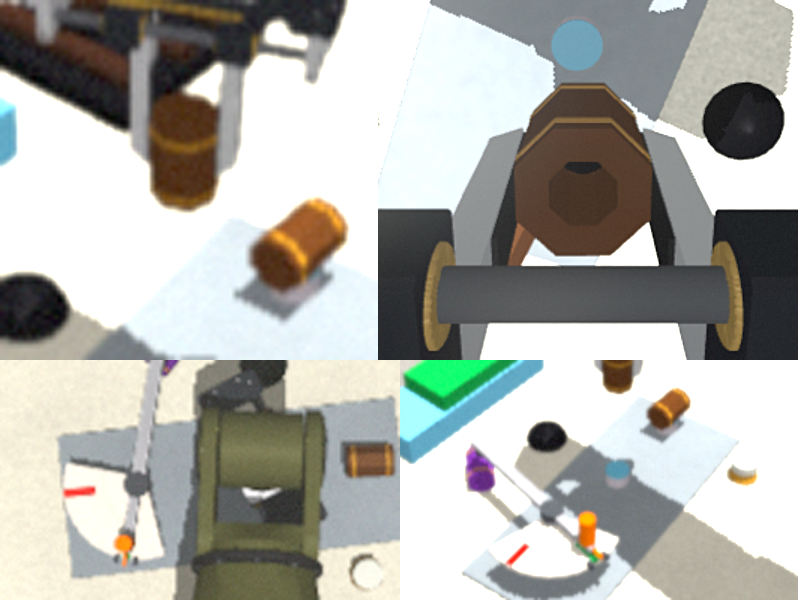

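The cap hangs upright with its hole up (577,195). The lever handle sits between the teeth (124,545), the spare cap is on its pedestal, and nothing else has moved. Handing in.

```bash
python3 -c "
from cell import manip
s=manip.read_state();print(s['eef_pos'],s['finger_gap'],s['clock']);print(manip.sign_off())"
```

```text
[5.73027275e+02 4.34511416e-01 2.14670400e+02] 39.62184687998832 25.55
the job is handed in; nothing more can be done
None
```

The job was handed in at 25.6 s of the 51 s allowed, with the cap held hole up. No verdict was reported.

**Lever:** I gripped the knob, carried it round and let go at about 1.30 rad, worked out from the tool position. The last picture shows the handle between the two teeth.

**Cap:** The hole turned out to be in the end facing left, seen from the robot.
- **First try failed:** I levered the cap over the pedestal edge while holding its plain end. It slipped in the pads, then slid back when I tried to push it upright.
- **Second try worked:** I took it near the hole end, rolled its plain face over the pedestal edge, set it square on the pedestal top, gripped it at 20 N and lifted it.

**Last checks:**
- **Tilt:** the outline fit gave the axis at 90° to the bench, within roughly 3°. The wrist picture shows the hole facing up.
- **Height and grip:** the cap's middle is about 215 mm above the bench, with the fingers at 39.6 mm on the 40 mm cap.
- **Surroundings:** in the last picture the other cap is still on its pedestal, and the gold pot and dome look where they were. The bottles and the ring were outside that picture. The arm never went near them after the start, but I did not check them again.

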